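# Thread the locating rod through a permeameter cell

## Task

Draw the long locating rod out of the white stand and thread it from above through the bored lug of the clear cell's top plate and on into the matching hole in the base below, until its collar sits flush on the top plate; then let go of it. The plate is loose on its seal and sits turned some degrees anticlockwise, so the lower hole is not under the upper one: feel for it, pressing lightly and never forcing, carrying the plate clockwise round with the rod till the foot drops in. Leave the short rods and everything else where they are.

Things in the scene. Friction and masses are not known exactly. Their poses are not given: they have to be found in the camera images.
- rod_head (a point): centre of the flat upright spade head of the long steel locating rod, the place to hold it: 30 mm wide along the rod's x axis, 10 mm thick along its y axis, 44 mm tall (22 mm up and down from here). A round collar, 26 mm across and 6 mm thick, is right below the head, its underside 28 mm below this point. z runs up the rod
- rod_collar (a point): centre of the underside of the rod's collar, 28 mm below rod_head; from here a round shaft 12 mm across runs 120 mm down to the foot. Same axes as rod_head
- rod_tip (a point): centre of the rod's foot, 120 mm below rod_collar; the foot is cut square, without a bevel. Same axes as rod_head
- rod: the whole locating rod, about 0.2 kg; origin at its foot (same point as rod_tip), z up the rod. At the start it hangs upright by its collar in one of the three holes of the white stand, foot 15 mm above the bench; its neighbours hang 58 mm away along the stand
- stand: fixed white plastic rod stand, 195 mm long along its y axis, 80 mm wide, open at the sides, top face 135 mm above the bench, three 14 mm holes in a row 58 mm apart; origin on the bench under its middle hole
- locating_hole (a point): centre of the mouth of the round 14 mm hole in the bored lug of the aluminium top plate (12 mm thick), at its top face, 137 mm above the bench; it moves as the plate turns. x points outward from the cell's axis, z up. It is the plate's only round hole near the rim; the two other lugs have open slots and stay empty
- plate_centre (a point): centre of the top face of the top plate, on the cell's upright axis, 78 mm from locating_hole; a brass port 42 mm tall stands here. At the start the plate sits 3 to 12 degrees (4 to 17 mm at the hole) anticlockwise, seen from above, of where its hole lies over the base's hole; how much is not measured. It stops 4.6 degrees clockwise past true
- top_plate: the round aluminium top plate, 116 mm across, with three lugs reaching 100 mm from the axis; origin on the axis at its underside, 125 mm above the bench; x points to the bored lug. It turns about the upright axis against steady drag (2 to 3 N sideways at the hole moves it), stays where it is left, and cannot lift or tilt
- base_centre (a point): point on the cell's upright axis at the top face of the cell's fixed aluminium base, 102 mm below plate_centre (axes: those of the top plate). The base, 15 mm thick, has the matching 14 mm hole right through it, 78 mm from this point, in a solid lug 60 mm wide: until the plate is true, the rod's foot lands on the lug's flat metal. More than 25 N of push by the rod spoils the cell
- short_rod_a: a shorter, thinner rod (shaft 8 mm by 80 mm, spade head 22 wide, 8 thick, 20 tall, its top 26 mm above the stand) for another cell, hung in the same stand; origin at the middle of its foot. To be left in its hole
- short_rod_b: the second short rod, the same as the first; origin at the middle of its foot. To be left in its hole
- oring: spare black rubber O-ring lying on the bench, 94 mm across, 6 mm thick; origin at the centre of its underside. Bystander
- porous_disc: grey porous stone disc lying on the bench, 82 mm across, 12 mm thick; origin at the centre of its underside. Bystander
- mortar: white porcelain mortar bowl, 112 mm across, 62 mm tall; origin at the centre of its underside. Bystander
- beaker: glass beaker, 72 mm across, 95 mm tall; origin at the centre of its underside. Bystander
- wash_bottle: white wash bottle with a bent spout, 64 mm across, 205 mm tall with its spout; origin at the centre of its underside. Bystander
- reagent_jar: white screw-top jar, 72 mm across, 100 mm tall; origin at the centre of its underside. Bystander
- clamp_bolt_a: steel clamp bolt with a wing nut lying on the bench, about 130 mm long; origin at its middle, on the bench. Bystander, not needed now
- clamp_bolt_b: second clamp bolt, the same; origin at its middle, on the bench. Bystander, not needed now
Mind the look-alikes: they are no part of the job. What is shaped like the part that bears locating_hole but orange or purple is not meant.

How it is judged:
By the outcome, as a careful person would: the job done as asked, in the order asked, and still so for the second after the job is handed in, with the robot touching nothing.
It also fails if it takes over 69 s, if anything falls off the work surface, if the arm or the gripper's body presses on something with over 40 N, if the wrist force passes 120 N, or if a joint passes its speed limit or range.

## Robot

A 6-joint arm with a two-finger parallel gripper is mounted at the origin on the work surface. World frame = base frame: x ahead of the robot, y to its left, z up, the work surface at z = 0. Lengths are in mm, angles in rad, forces in N, time in s.
With the tool pointing down it reaches from about 350 to 775 mm from the base axis. Payload 7.3 kg.
Tool frame: the origin (TCP) lies on the centre line of the jaws, within the pads' length; the fingertips stand 17 mm ahead of it and the grasp point (between the pads) lies 2 mm behind it; z points along the fingers, y is the line along which they close (so a half turn about z gives the same grasp; the last joint's range is limited). The gripper opens to 92 mm and grips with 3 to 60 N. Pads are 19 mm wide; open, the fingers measure 130 mm over their backs; the gripper's body (75 mm by 190 mm) begins 47 mm behind the grasp point.
Start: joints at [1.192, 0.342, 1.524, -0, 1.275, -0.146], TCP at [121.102, 510.86, 243.741] pointing down, gripper open.
Joint ranges: [-2.53, 2.53], [-0.77, 2.02], [0.04, 2.7], [-1, 4.14], [0.28, 2.66], [-3.11, 3.11]. Speed limits (rad/s): [2.57, 2.57, 3.14, 3.14, 3.14, 3.14].

## Interface

Orientations are given as [roll, pitch, yaw] about the fixed x, y, z axes, in that order (R = Rz(yaw) Ry(pitch) Rx(roll)).
In Python, from plant import bot gives the robot as it stands. The module is installed in compiled form; this text tells all that it offers.
- The arm moves only by the shell command python3 -m pendant 'ROWS'. ROWS is JSON, a list of rows, each a list of 3 entries, a list of its own where there are three numbers: the shift along the world's x, y, z as a fraction of full scale, then the turn, a rotation vector about the world's x, y, z as a fraction of full scale, then the opening, from -1 (shut) to 1 (fully open), so that 0 is half open. In form: [[[tx, ty, tz], [rx, ry, rz], claw], ...]. A call has exactly 10 rows; each row shifts and turns the commanded pose from where the row before left it; what a row does not reach is not made up. Full scale, the value 1, is 30 mm for a shift and 0.12 rad for a turn. A row lasts 1/12 s, in which the tool goes at most 41.7 mm and 7.16 degrees, less where a joint would pass 70% of its speed; a pose out of reach is approached as far as the arm can. A call with a number of a shift or a turn outside -1 to 1 is refused whole. A call with a gripper value outside its range is refused whole. The fingers move at their own pace and stop on an object; the grip force is fixed at half the most. Time passes only in rows, so rows that do not move let the fingers close, or fill a call up. It gives the time, the measured TCP pose, the force, the opening and the grip force at its end, in the units of the state.
- bot.get_obs(): the state, without advancing time (a new reading comes with each control period).
- bot.capture(name): name is "scene" or "top" or "wrist"; returns the picture (384x512x3 uint8, blue, green, red); there is no depth.
- bot.camera_params(name): a dict with "fovy" (degrees; the focal length in pixels is half the picture's height over the tangent of half this angle, whatever the lens; pixels are square), "cx", "cy" (the principal point, pixels), "camera_from_world" (4x4, takes a point from world to camera coordinates). Camera axes: x right, y down, z forward; pixel columns grow to the right and rows downward; lengths in mm; the calibration is good to about 2 mm. A picture is of the moment at which its call begins: read the wrist's pose just before it. camera_params takes no time and is no camera call; for the wrist camera it gives the pose at the moment of the call.
- bot.close_job(): hands the job in; it is judged then, once.
The state is a dict: "time": time; "joint_positions": joint angles; "dq": joint speeds; "tau": joint torques, N m; "tool_pos": TCP position; "tcp_rot": TCP orientation; "contact_force": force on the tool from outside, world axes, zero at the start; "moment": the same for the moment, N m; "grip_width": finger opening in mm; "finger_force": force on a finger pad.
Only numpy, scipy, OpenCV 4.12 (cv2) and the standard library are available. Lean on these libraries where they do the work, as an engineer would, in place of code of your own. Each camera call takes 0.05 s, during which the arm holds its last target. There are 200 camera calls.

## Working session

There is one attempt and no reset: what is moved stays moved. The work goes in short steps, Python scripts to look and compute and a shell command to move; the robot and the scene stay as the last step left them, time stands still between calls to the robot, and variables do not carry over. Pictures are saved under pics/ and viewed, at most 10 in all, crops included, and the job is handed in when it is done.

```bash
mkdir -p pics
python3 - <<'E'
from plant import bot
import cv2,numpy as np
o=bot.get_obs();print({k:np.round(v,3).tolist() for k,v in o.items()})
for n in("scene","top"):
    p=bot.camera_params(n);im=bot.capture(n);cv2.imwrite(f"pics/{n}0.png",im)
    T=np.array(p["camera_from_world"]);print(n,p["fovy"],p["cx"],p["cy"],np.round(-T[:3,:3].T@T[:3,3]),np.round(T[2,:3],2))
E
```

```text
{'time': 0.0, 'joint_positions': [1.192, 0.343, 1.525, 0.0, 1.275, -0.146], 'dq': [-0.0, -0.0, -0.0, 0.001, 0.0, -0.0], 'tau': [0.002, -43.124, -24.422, 0.072, 0.056, -0.0], 'tool_pos': [120.956, 510.478, 243.064], 'tcp_rot': [-3.14, -0.0, 2.909], 'contact_force': [-0.019, 0.431, -0.21], 'moment': [-0.045, -0.029, 0.002], 'finger_force': 0.0, 'grip_width': 91.628}
scene 48.57419260927716 262.05005191763786 193.48698095955388 [1003.  820.  739.] [-0.45 -0.72 -0.53]
top 44.115630945633015 247.19152690331586 192.4434525216828 [ 207.    2. 1618.] [ 0.19 -0.   -0.98]
```

View pics/scene0.png

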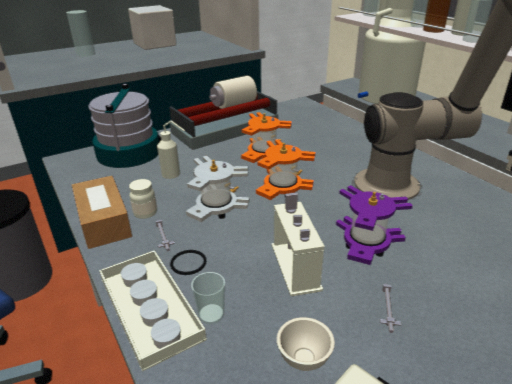

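View pics/top0.png

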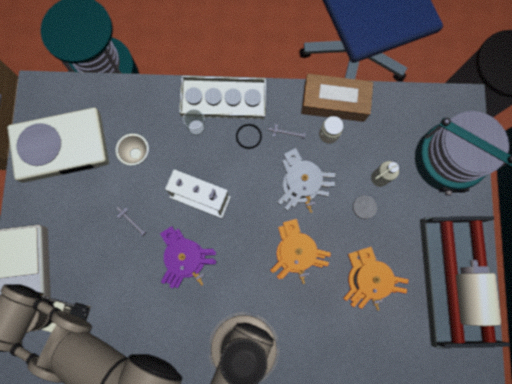

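The scene view shows the white stand with its tall head at about (292,202) and short heads at (298,220) and (304,235). There are four cells: silver/clear at scene (215,185), top (303,180); two orange at top (300,250) and (375,278); and one purple at top (185,257). The silver one fits the description because it's aluminium rather than orange or purple. I'll confirm that in an enlarged crop.

Run:
```python
import cv2,numpy as np
t=cv2.imread("pics/top0.png");s=cv2.imread("pics/scene0.png")
r=lambda im,x,y,w,h,k:cv2.resize(im[y:y+h,x:x+w],None,fx=k,fy=k,interpolation=cv2.INTER_CUBIC)
a=r(t,265,140,80,75,5);b=r(t,155,160,80,75,5)
c=r(s,180,140,160,45,5)[:225]
cv2.imwrite("pics/c1.png",np.vstack([np.hstack([a,b]),c]))
```

```text
(no output)
```

View pics/c1.png

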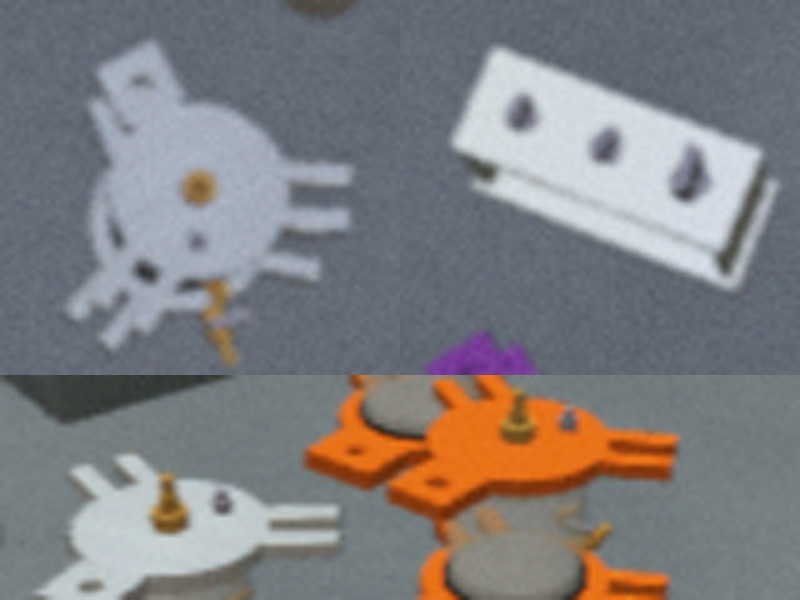

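The crop confirms it: the silver cell's bored lug has its round hole at top px (293,156), and the other two lugs are slotted. The long rod is the right-hand head in the stand, at about top px (212.6,197).

```bash
cat > h.py <<'E'
from plant import bot
import cv2,numpy as np
def ray(p,u,v):
    T=np.array(p["camera_from_world"]);f=192/np.tan(np.radians(p["fovy"]/2))
    d=T[:3,:3].T@np.array([(u-p["cx"])/f,(v-p["cy"])/f,1]);return -T[:3,:3].T@T[:3,3],d
def at(p,u,v,z):
    c,d=ray(p,u,v);return np.round(c+d*(z-c[2])/d[2],1)
def proj(p,X):
    T=np.array(p["camera_from_world"]);f=192/np.tan(np.radians(p["fovy"]/2))
    q=T[:3,:3]@np.array(X)+T[:3,3];return np.round([p["cx"]+f*q[0]/q[2],p["cy"]+f*q[1]/q[2]],1)
E
python3 - <<'E'
from h import *
t=bot.camera_params("top");s=bot.camera_params("scene")
print("hole",at(t,293,156.2,137),at(s,180+90/5,140+212/5,137))
print("plate disc",at(t,265+193/5,140+193/5,131))
print("port",at(t,304.8,177.6,150),at(s,180+168/5,140+145/5,145))
for n,u,v,z in(("short1",155+122/5,160+118/5,145),("short2",155+207/5,160+152/5,145),("rod collar",212.6,198,140),("rodtop",213,191.5,185)):print(n,at(t,u,v,z))
print("rod scene",at(s,292,195,185))
o=[(493-400,48),(765-400,152),(730-400,252),(455-400,145)]
for u,v in o:print(at(t,155+u/5,160+v/5,135))
E
```

```text
hole [ 619.  -142.7  137. ] [ 616.  -138.4  137. ]
plate disc [ 547.2 -178.2  131. ]
port [ 546.2 -179.7  150. ] [ 550.9 -170.6  145. ]
short1 [515.5 217.9 145. ]
short2 [495.2 162.9 145. ]
rod collar [473.2 110.9 140. ]
rodtop [485.5 107.3 185. ]
rod scene [480.1 117.1 185. ]
[563.  240.6 135. ]
[500.2  63.3 135. ]
[435.1  83.  135. ]
[498.7 261.  135. ]
```

```bash
python3 -m pendant '[[[0.5,-0.6,0.8],[0,0,0],1],[[0.9,-1,0.7],[0,0,0],1],[[0.9,-1,0.5],[0,0,0],1],[[0.9,-1,0],[0,0,0],1],[[0.9,-1,0],[0,0,0],1],[[0.9,-1,0],[0,0,0],1],[[0.9,-1,0],[0,0,0],1],[[0.9,-1,0],[0,0,0],1],[[0.9,-1,0],[0,0,0],1],[[0.9,-1,0],[0,0,0],1]]'
python3 - <<'E'
from h import *
o=bot.get_obs();p=bot.camera_params("wrist");im=bot.capture("wrist");cv2.imwrite("pics/w1.png",im)
T=np.array(p["camera_from_world"]);print(o["tool_pos"],p["fovy"],np.round(-T[:3,:3].T@T[:3,3]),np.round(T[:3,:3],2).tolist())
print(proj(p,[477,111,185]))
E
```

```text
time: 0.93
tool_pos: [376.7, 224.6, 301.4]
tcp_rot: [3.142, -0.0, 2.909]
contact_force: [1.2, 0.6, -0.5]
grip_width: 91.8
finger_force: 0.0
[376.6969322  224.56663362 301.40173881] 70.91968357690858 [294. 245. 443.] [[0.23, 0.97, -0.0], [0.92, -0.22, 0.31], [0.3, -0.07, -0.95]]
[177.9 297.4]
```

View pics/w1.png

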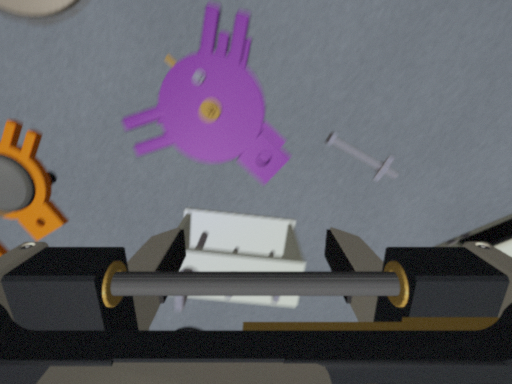

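The wrist camera looks back toward the base, and the stand is under the gripper at about (240,260). I'll move past the rod so it comes into view.

```bash
python3 -m pendant '[[[0.7,-0.65,0],[0,0,0],1],[[0.8,-0.75,0],[0,0,0],1],[[0.8,-0.75,0],[0,0,0],1],[[0.8,-0.75,0],[0,0,0],1],[[0.7,-0.6,0],[0,0,0],1],[[0.5,-0.4,0],[0,0,0],1],[[0.2,-0.2,0],[0,0,0],1],[[0,0,0],[0,0,0],1],[[0,0,0],[0,0,0],1],[[0,0,0],[0,0,0],1]]'
python3 - <<'E'
from h import *
o=bot.get_obs();p=bot.camera_params("wrist");im=bot.capture("wrist")
print(o["tool_pos"],proj(p,[477,111,185]))
np.save("w2.npy",im)
u,v=map(int,proj(p,[477,111,170]));u=min(max(u-100,0),312);v=max(v-75,0);print(u,v)
cv2.imwrite("pics/w2.png",cv2.resize(im[v:v+150,u:u+200],None,fx=4,fy=4,interpolation=cv2.INTER_CUBIC))
E
```

```text
time: 1.82
tool_pos: [510.0, 104.3, 301.5]
tcp_rot: [3.141, -0.001, 2.91]
contact_force: [0.8, 0.3, 0.0]
grip_width: 91.3
finger_force: 0.0
[509.99891518 104.31442611 301.46654315] [252.5 162.3]
152 84
```

View pics/w2.png

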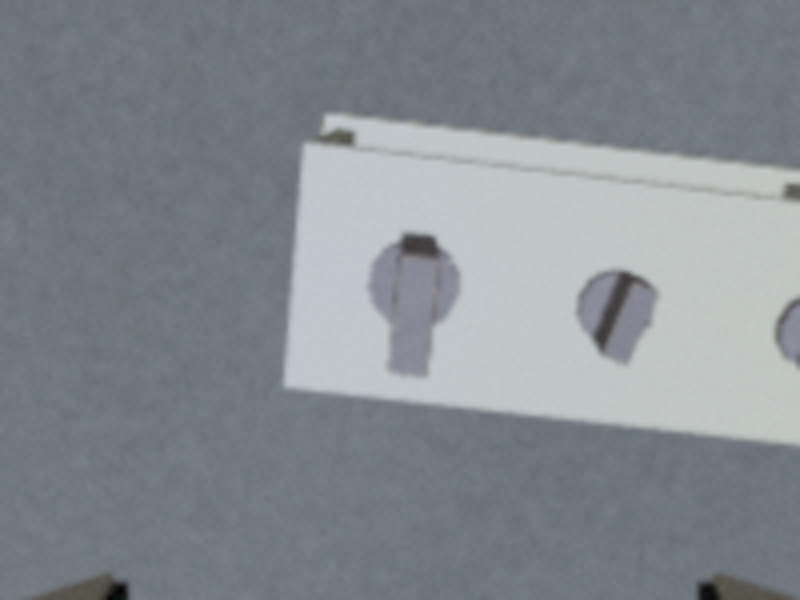

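The long rod's head is at crop (414,316), with its wide side almost vertical in the image, so the jaws are already nearly aligned across its 10 mm thickness. The collar disc is at crop (414,284).

Run:
```python
from h import *
p=bot.camera_params("wrist");g=lambda x,y,z:at(p,152+(x-1.5)/4,84+(y-1.5)/4,z)
print("collar",g(414,284,140),"L,R",g(368,284,141),g(460,284,141))
a,b=g(418.5,256,185),g(408,376,185);print(a,b,(a+b)/2,np.linalg.norm(a-b),np.arctan2(*(b-a)[1::-1]))
print("width",g(388,376,185),g(428,376,185))
print("tool x",bot.get_obs()["tcp_rot"])
print("short",g(618,311,139))
```

```text
collar [478.  113.5 140. ] L,R [474.8 101.  141. ] [480.8 126.1 141. ]
[464.1 117.8 185. ] [492.2 108.6 185. ] [478.15 113.2  185.  ] 29.56771888394501 -0.316403011787492
width [491.1 103.8 185. ] [493.4 113.4 185. ]
tool x [ 3.14125996e+00 -3.01234535e-04  2.91014807e+00]
short [499.  168.3 139. ]
```

```bash
python3 -m pendant '[[[-0.3,0.08,0],[0,0,-0.2],-0.35],[[-0.3,0.08,-0.3],[0,0,-0.3],-0.35],[[-0.3,0.08,-0.5],[0,0,-0.2],-0.35],[[-0.17,0.06,-0.6],[0,0,0],-0.35],[[0,0,-0.6],[0,0,0],-0.35],[[0,0,-0.4],[0,0,0],-0.35],[[0,0,-0.2],[0,0,0],-0.35],[[0,0,0],[0,0,0],-0.35],[[0,0,0],[0,0,0],-0.35],[[0,0,0],[0,0,0],-0.35]]'
```

```text
time: 2.7
tool_pos: [479.2, 112.7, 224.5]
tcp_rot: [3.141, 0.002, 2.825]
contact_force: [1.1, -0.2, -0.6]
grip_width: 31.4
finger_force: 0.0
```

```bash
python3 -m pendant '[[[-0.04,0.02,-0.4],[0,0,0],-0.35],[[0,0,-0.6],[0,0,0],-0.35],[[0,0,-0.5],[0,0,0],-0.35],[[0,0,-0.3],[0,0,0],-0.35],[[0,0,-0.18],[0,0,0],-0.35],[[0,0,0],[0,0,0],-0.35],[[0,0,0],[0,0,0],-1],[[0,0,0],[0,0,0],-1],[[0,0,0],[0,0,0],-1],[[0,0,0],[0,0,0],-1]]'
python3 -m pendant '[[[0,0,0],[0,0,0],-1],[[0,0,0],[0,0,0],-1],[[0,0,0],[0,0,0],-1],[[0,0,0],[0,0,0],-1],[[0,0,0.05],[0,0,0],-1],[[0,0,0.1],[0,0,0],-1],[[0,0,0.2],[0,0,0],-1],[[0,0,0.2],[0,0,0],-1],[[0,0,0.1],[0,0,0],-1],[[0,0,0],[0,0,0],-1]]'
```

```text
time: 3.53
tool_pos: [478.0, 112.9, 164.8]
tcp_rot: [3.141, 0.001, 2.825]
contact_force: [-0.4, -1.1, 3.3]
grip_width: 10.1
finger_force: 30.0
time: 4.37
tool_pos: [478.0, 113.1, 184.5]
tcp_rot: [3.141, 0.001, 2.825]
contact_force: [-0.6, -0.3, -2.5]
grip_width: 9.8
finger_force: 30.0
```

```bash
python3 -m pendant '[[[0,0,0.4],[0,0,0],-1],[[0,0,0.6],[0,0,0],-1],[[0,0,0.7],[0,0,0],-1],[[0,0,0.7],[0,0,0],-1],[[0,0,0.7],[0,0,0],-1],[[0,0,0.6],[0,0,0],-1],[[0.1,-0.2,0.4],[0,0,0],-1],[[0.2,-0.4,0.2],[0,0,0],-1],[[0.3,-0.6,0],[0,0,0],-1],[[0.4,-0.7,0],[0,0,0],-1]]'
python3 -m pendant '[[[0.4,-0.75,0],[0,0,0],-1],[[0.4,-0.75,0],[0,0,0],-1],[[0.4,-0.75,0],[0,0,0],-1],[[0.4,-0.75,0],[0,0,0],-1],[[0.4,-0.75,0],[0,0,0],-1],[[0.4,-0.7,0],[0,0,0],-1],[[0.4,-0.6,0],[0,0,0],-1],[[0.25,-0.5,0],[0,0,0],-1],[[0.1,-0.3,0],[0,0,0],-1],[[0,0,0],[0,0,0],-1]]'
python3 -m pendant '[[[0,0,0],[0,0,0],-1],[[0,0,0],[0,0,0],-1],[[0,0,0],[0,0,0],-1],[[0,0,0],[0,0,0],-1],[[0,0,0],[0,0,0],-1],[[0,0,0],[0,0,0],-1],[[0,0,0],[0,0,0],-1],[[0,0,0],[0,0,0],-1],[[0,0,0],[0,0,0],-1],[[0,0,0],[0,0,0],-1]]'
python3 - <<'E'
from h import *
o=bot.get_obs();p=bot.camera_params("wrist");im=bot.capture("wrist");t=o["tool_pos"]
print(t,o["contact_force"],"tip",proj(p,t-[0,0,150]),"hole",proj(p,[617,-141,137]),"plate",proj(p,[547,-178,137]))
u,v=map(int,proj(p,[617,-141,137]));u=min(max(u-100,0),312);v=min(max(v-75,0),234);print(u,v)
cv2.imwrite("pics/w3full.png",im)
cv2.imwrite("pics/w3.png",cv2.resize(im[v:v+150,u:u+200],None,fx=4,fy=4,interpolation=cv2.INTER_CUBIC))
E
```

```text
time: 5.2
tool_pos: [507.5, 56.1, 313.2]
tcp_rot: [3.141, 0.001, 2.827]
contact_force: [0.3, 0.5, -2.6]
grip_width: 9.7
finger_force: 30.0
time: 6.03
tool_pos: [602.3, -121.2, 311.6]
tcp_rot: [-3.141, -0.001, 2.823]
contact_force: [-1.2, 0.4, -2.5]
grip_width: 9.9
finger_force: 30.0
time: 6.87
tool_pos: [602.1, -119.5, 312.6]
tcp_rot: [3.141, -0.0, 2.825]
contact_force: [0.3, -0.1, -2.4]
grip_width: 9.9
finger_force: 30.0
[ 602.14909843 -119.54209164  312.56627865] [ 0.25188105 -0.10291656 -2.35515235] tip [253.9 185.9] hole [241.3 196.2] plate [192.1 151.9]
141 121
```

View pics/w3.png

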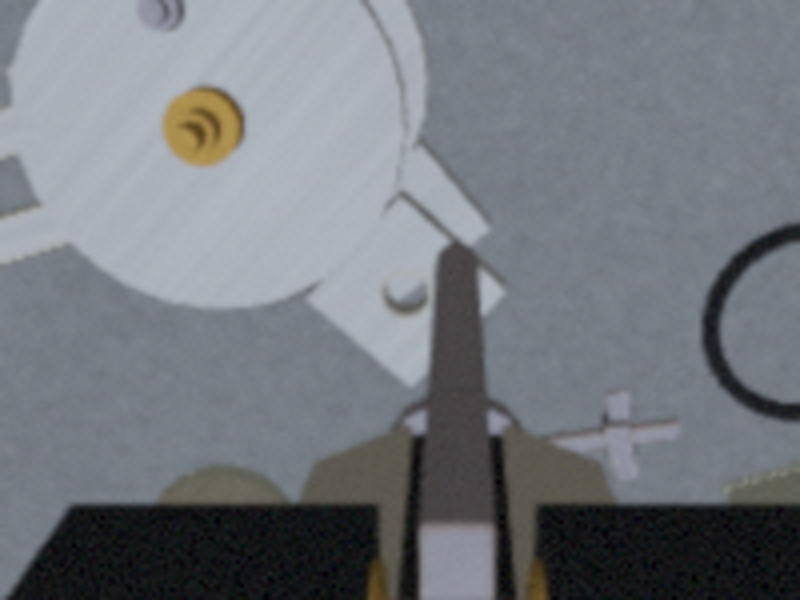

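The hole mouth is at crop (406,293), the rod's foot at about (458,261), and the brass port at (204,127). The base's lug shows a corner at (490,230), so I can also estimate the plate's misalignment.

Run:
```python
from h import *
p=bot.camera_params("wrist");g=lambda x,y,z:at(p,141+(x-1.5)/4,121+(y-1.5)/4,z)
t=bot.get_obs()["tool_pos"]
tip=g(458,261,t[2]-149.8);h=g(406,293,137);c=g(204,128,143)
print("tcp",t,"tip",tip,"hole",h,"centre",c,"R",np.linalg.norm((h-c)[:2]),np.degrees(np.arctan2(*(h-c)[1::-1])))
print("plate lug corners",[g(*q,137) for q in((505,293),(413,386))])
A=g(420,148,35);B=g(490,230,35);d=B-A
print("base edge",A,B,"dir",np.degrees(np.arctan2(d[1],d[0])),"corner rel",(B-c),np.linalg.norm((B-c)[:2]),np.degrees(np.arctan2(*(B-c)[1::-1])))
P=g(400,195,137);Q=g(505,293,137);e=Q-P;print("plate edge dir",np.degrees(np.arctan2(e[1],e[0])))
```

```text
tcp [ 602.14332301 -119.57221164  312.55369129] tip [ 602.5 -118.2  162.8] hole [ 614.5 -139.   137. ] centre [ 547.1 -177.2  143. ] R 77.47257579298622 29.543071829027742
plate lug corners [array([ 624. , -109.9,  137. ]), array([ 644.6, -147. ,  137. ])]
base edge [ 589.8 -129.6   35. ] [ 629.9 -113.6   35. ] dir 21.75212280645442 corner rel [  82.8   63.6 -108. ] 104.40689632394975 37.52844082340764
plate edge dir 27.716570071041755
```

```bash
python3 -m pendant '[[[0.1,-0.17,0],[0,0,0],-1],[[0.2,-0.35,0],[0,0,0],-1],[[0.1,-0.17,-0.1],[0,0,0],-1],[[0,0,-0.2],[0,0,0],-1],[[0,0,-0.2],[0,0,0],-1],[[0,0,-0.1],[0,0,0],-1],[[0,0,0],[0,0,0],-1],[[0,0,0],[0,0,0],-1],[[0,0,0],[0,0,0],-1],[[0,0,0],[0,0,0],-1]]'
python3 - <<'E'
from h import *
o=bot.get_obs();p=bot.camera_params("wrist");im=bot.capture("wrist");t=o["tool_pos"]
print(t,"tip",proj(p,t-[0,0,149.8]),"hole",proj(p,[614.5,-139,137]))
u,v=map(int,proj(p,[614.5,-139,137]));u-=50;v-=40;print(u,v)
w=cv2.resize(im[v:v+75,u:u+100],None,fx=6,fy=6,interpolation=cv2.INTER_CUBIC)
cv2.imwrite("pics/w4.png",w)
E
```

```text
time: 7.75
tool_pos: [614.2, -140.1, 295.0]
tcp_rot: [3.142, 0.001, 2.825]
contact_force: [-0.5, -0.2, -3.4]
grip_width: 10.0
finger_force: 30.0
[ 614.24534008 -140.06760244  295.03801528] tip [253.9 185.9] hole [254.9 183.8]
204 143
```

View pics/w4.png

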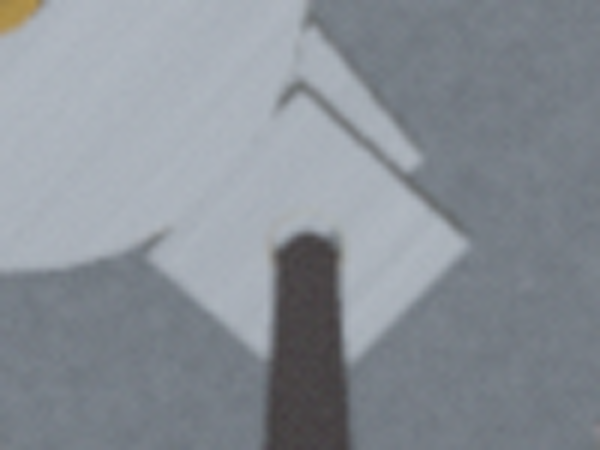

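The foot at crop (307,~262) lines up with the hole rim (272–342, top edge 217) once I allow for the drop still to go. I'll lower it gently.

```bash
python3 -m pendant '[[[0,0,-0.1],[0,0,0],-1],[[0,0,-0.1],[0,0,0],-1],[[0,0,-0.05],[0,0,0],-1],[[0,0,-0.05],[0,0,0],-1],[[0,0,-0.05],[0,0,0],-1],[[0,0,0],[0,0,0],-1],[[0,0,0],[0,0,0],-1],[[0,0,0],[0,0,0],-1],[[0,0,0],[0,0,0],-1],[[0,0,0],[0,0,0],-1]]'
```

```text
time: 8.63
tool_pos: [614.2, -140.3, 284.2]
tcp_rot: [3.142, 0.0, 2.825]
contact_force: [0.5, -0.2, -3.1]
grip_width: 9.6
finger_force: 30.0
```

```bash
python3 -m pendant '[[[0,0,-0.1],[0,0,0],-1],[[0,0,-0.2],[0,0,0],-1],[[0,0,-0.3],[0,0,0],-1],[[0,0,-0.4],[0,0,0],-1],[[0,0,-0.5],[0,0,0],-1],[[0,0,-0.5],[0,0,0],-1],[[0,0,-0.4],[0,0,0],-1],[[0,0,-0.2],[0,0,0],-1],[[0,0,-0.1],[0,0,0],-1],[[0,0,0],[0,0,0],-1]]'
```

```text
time: 9.47
tool_pos: [613.8, -140.1, 202.2]
tcp_rot: [3.141, -0.002, 2.825]
contact_force: [0.7, -0.4, -3.0]
grip_width: 10.1
finger_force: 30.0
```

```bash
python3 -m pendant '[[[0,0,-0.1],[0,0,0],-1],[[0,0,-0.1],[0,0,0],-1],[[0,0,-0.1],[0,0,0],-1],[[0,0,-0.1],[0,0,0],-1],[[0,0,-0.05],[0,0,0],-1],[[0,0,-0.03],[0,0,0],-1],[[0,0,0],[0,0,0],-1],[[0,0,0],[0,0,0],-1],[[0,0,0],[0,0,0],-1],[[0,0,0],[0,0,0],-1]]'
python3 -m pendant '[[[0,0,-0.02],[0,0,0],-1],[[0,0,-0.02],[0,0,0],-1],[[0,0,-0.02],[0,0,0],-1],[[0,0,-0.02],[0,0,0],-1],[[0,0,0],[0,0,0],-1],[[0,0,0],[0,0,0],-1],[[0,0,0],[0,0,0],-1],[[0,0,0],[0,0,0],-1],[[0,0,0],[0,0,0],-1],[[0,0,0],[0,0,0],-1]]'
```

```text
time: 10.3
tool_pos: [614.2, -140.3, 188.9]
tcp_rot: [3.142, 0.0, 2.825]
contact_force: [-0.0, 0.2, -2.2]
grip_width: 9.7
finger_force: 30.0
time: 11.13
tool_pos: [614.2, -140.3, 186.3]
tcp_rot: [3.142, 0.0, 2.825]
contact_force: [0.2, -0.3, -3.1]
grip_width: 10.0
finger_force: 30.0
```

```bash
python3 -m pendant '[[[0.02,-0.035,0],[0,0,0],-1],[[0.02,-0.035,0],[0,0,0],-1],[[0.015,-0.03,0],[0,0,0],-1],[[0.015,-0.03,0],[0,0,0],-1],[[0.015,-0.03,0],[0,0,0],-1],[[0.015,-0.03,0],[0,0,0],-1],[[0,0,-0.01],[0,0,0],-1],[[0,0,-0.01],[0,0,0],-1],[[0,0,0],[0,0,0],-1],[[0,0,0],[0,0,0],-1]]'
python3 -m pendant '[[[0,0,-0.02],[0,0,0],-1],[[0,0,-0.01],[0,0,0],-1],[[0,0,-0.01],[0,0,0],-1],[[0,0,0],[0,0,0],-1],[[0,0,0],[0,0,0],-1],[[0,0,0],[0,0,0],-1],[[0,0,0],[0,0,0],-1],[[0,0,0],[0,0,0],-1],[[0,0,0],[0,0,0],-1],[[0,0,0],[0,0,0],-1]]'
```

```text
time: 11.97
tool_pos: [617.2, -146.0, 185.7]
tcp_rot: [-3.142, 0.0, 2.825]
contact_force: [-0.9, 1.7, -2.5]
grip_width: 9.8
finger_force: 30.0
time: 12.8
tool_pos: [617.3, -146.0, 184.7]
tcp_rot: [-3.142, 0.0, 2.825]
contact_force: [-1.2, 2.3, 1.8]
grip_width: 10.1
finger_force: 30.0
```

Contact: the vertical force rose by about 4.5 N at the base-lug height. I'll sweep clockwise in small steps with this light press.

```bash
python3 -m pendant '[[[0.008,-0.018,0],[0,0,0],-1],[[0.008,-0.018,0],[0,0,0],-1],[[0.008,-0.018,0],[0,0,0],-1],[[0.005,-0.01,0],[0,0,0],-1],[[0,0,0],[0,0,0],-1],[[0,0,0],[0,0,0],-1],[[0,0,0],[0,0,0],-1],[[0,0,0],[0,0,0],-1],[[0,0,0],[0,0,0],-1],[[0,0,0],[0,0,0],-1]]'
```

```text
time: 13.63
tool_pos: [617.9, -147.1, 184.6]
tcp_rot: [3.14, -0.001, 2.825]
contact_force: [-2.2, 4.5, 3.7]
grip_width: 9.7
finger_force: 30.0
```

```bash
python3 -m pendant '[[[0.008,-0.018,0],[0,0,0],-1],[[0.008,-0.018,0],[0,0,0],-1],[[0.008,-0.018,0],[0,0,0],-1],[[0,0,0],[0,0,0],-1],[[0,0,0],[0,0,0],-1],[[0,0,0],[0,0,0],-1],[[0,0,0],[0,0,0],-1],[[0,0,0],[0,0,0],-1],[[0,0,0],[0,0,0],-1],[[0,0,0],[0,0,0],-1]]'
```

```text
time: 14.47
tool_pos: [618.8, -149.7, 184.0]
tcp_rot: [-3.141, -0.0, 2.825]
contact_force: [-0.0, 1.5, -3.5]
grip_width: 9.9
finger_force: 30.0
```

The vertical force has vanished and the angle is about 21°, which matches the estimate, so it may be over the hole. I'll try lowering lightly.

```bash
python3 -m pendant '[[[0,0,-0.015],[0,0,0],-1],[[0,0,-0.015],[0,0,0],-1],[[0,0,-0.015],[0,0,0],-1],[[0,0,0],[0,0,0],-1],[[0,0,0],[0,0,0],-1],[[0,0,0],[0,0,0],-1],[[0,0,0],[0,0,0],-1],[[0,0,0],[0,0,0],-1],[[0,0,0],[0,0,0],-1],[[0,0,0],[0,0,0],-1]]'
```

```text
time: 15.3
tool_pos: [618.7, -149.6, 183.2]
tcp_rot: [-3.141, 0.0, 2.825]
contact_force: [-0.2, 1.1, -2.8]
grip_width: 9.9
finger_force: 30.0
```

```bash
python3 -m pendant '[[[0,0,-0.03],[0,0,0],-1],[[0,0,-0.03],[0,0,0],-1],[[0,0,-0.03],[0,0,0],-1],[[0,0,-0.03],[0,0,0],-1],[[0,0,-0.03],[0,0,0],-1],[[0,0,0],[0,0,0],-1],[[0,0,0],[0,0,0],-1],[[0,0,0],[0,0,0],-1],[[0,0,0],[0,0,0],-1],[[0,0,0],[0,0,0],-1]]'
```

```text
time: 16.13
tool_pos: [618.8, -149.5, 178.7]
tcp_rot: [3.142, 0.0, 2.825]
contact_force: [-0.3, 0.5, -2.7]
grip_width: 10.1
finger_force: 30.0
```

It's in the base hole, with the tip at 29 mm and no force. I'll lower it until the collar seats, at TCP about 166.8.

```bash
python3 -m pendant '[[[0,0,-0.07],[0,0,0],-1],[[0,0,-0.07],[0,0,0],-1],[[0,0,-0.07],[0,0,0],-1],[[0,0,-0.06],[0,0,0],-1],[[0,0,-0.05],[0,0,0],-1],[[0,0,-0.03],[0,0,0],-1],[[0,0,0],[0,0,0],-1],[[0,0,0],[0,0,0],-1],[[0,0,0],[0,0,0],-1],[[0,0,0],[0,0,0],-1]]'
python3 -m pendant '[[[0,0,-0.02],[0,0,0],-1],[[0,0,-0.02],[0,0,0],-1],[[0,0,0],[0,0,0],-1],[[0,0,0],[0,0,0],-1],[[0,0,0],[0,0,0],-1],[[0,0,0],[0,0,0],-1],[[0,0,0],[0,0,0],-1],[[0,0,0],[0,0,0],-1],[[0,0,0],[0,0,0],-1],[[0,0,0],[0,0,0],-1]]'
```

```text
time: 16.97
tool_pos: [618.8, -149.5, 168.2]
tcp_rot: [3.141, 0.0, 2.825]
contact_force: [0.7, 0.9, -2.4]
grip_width: 9.8
finger_force: 30.0
time: 17.8
tool_pos: [618.7, -149.5, 166.9]
tcp_rot: [3.141, -0.0, 2.825]
contact_force: [0.5, -0.9, -3.5]
grip_width: 10.0
finger_force: 30.0
```

```bash
python3 -m pendant '[[[0,0,-0.015],[0,0,0],-1],[[0,0,-0.015],[0,0,0],-1],[[0,0,0],[0,0,0],-1],[[0,0,0],[0,0,0],-1],[[0,0,0],[0,0,0],-1],[[0,0,0],[0,0,0],-1],[[0,0,0],[0,0,0],-1],[[0,0,0],[0,0,0],-1],[[0,0,0],[0,0,0],-1],[[0,0,0],[0,0,0],-1]]'
```

```text
time: 18.63
tool_pos: [618.8, -149.5, 166.8]
tcp_rot: [3.142, 0.001, 2.825]
contact_force: [-3.1, 0.5, 5.5]
grip_width: 9.9
finger_force: 30.0
```

The collar has seated at the expected height with about 8 N of press. I'll release and retreat.

```bash
python3 -m pendant '[[[0,0,0.015],[0,0,0],-1],[[0,0,0],[0,0,0],-0.5],[[0,0,0],[0,0,0],-0.2],[[0,0,0],[0,0,0],-0.2],[[0,0,0],[0,0,0],-0.2],[[0,0,0],[0,0,0],-0.2],[[0,0,0.1],[0,0,0],-0.2],[[0,0,0.3],[0,0,0],-0.2],[[0,0,0.5],[0,0,0],-0.2],[[0,0,0.5],[0,0,0],-0.2]]'
python3 -m pendant '[[[0,0,0.7],[0,0,0],-0.2],[[0,0,0.8],[0,0,0],-0.2],[[0,0,0.8],[0,0,0],-0.2],[[0,0,0.6],[0,0,0],-0.2],[[0,0,0.3],[0,0,0],-0.2],[[0,0,0],[0,0,0],-0.2],[[0,0,0],[0,0,0],-0.2],[[0,0,0],[0,0,0],-0.2],[[0,0,0],[0,0,0],-0.2],[[0,0,0],[0,0,0],-0.2]]'
python3 - <<'E'
from h import *
o=bot.get_obs();p=bot.camera_params("wrist");im=bot.capture("wrist");s=bot.capture("scene")
r=lambda a,k:cv2.resize(a,None,fx=k,fy=k,interpolation=cv2.INTER_CUBIC)
u,v=map(int,proj(p,[600,-155,150]));v=min(v,384-75);print(u,v,proj(p,[618.8,-149.5,187]))
cv2.imwrite("pics/w5.png",np.hstack([r(im[v-75:v+75,u-65:u+65],3),r(s[130:230,175:305],3)[:300].repeat(1,0) if 0 else r(s[130:280,180:310],3)]))
E
```

```text
time: 19.47
tool_pos: [618.7, -149.5, 209.4]
tcp_rot: [3.141, -0.0, 2.825]
contact_force: [-0.0, -0.9, -0.8]
grip_width: 36.2
finger_force: 0.0
time: 20.3
tool_pos: [618.4, -149.4, 303.1]
tcp_rot: [3.141, -0.002, 2.825]
contact_force: [0.2, -0.3, 0.2]
grip_width: 36.4
finger_force: 0.0
244 171 [253.8 196.1]
```

View pics/w5.png

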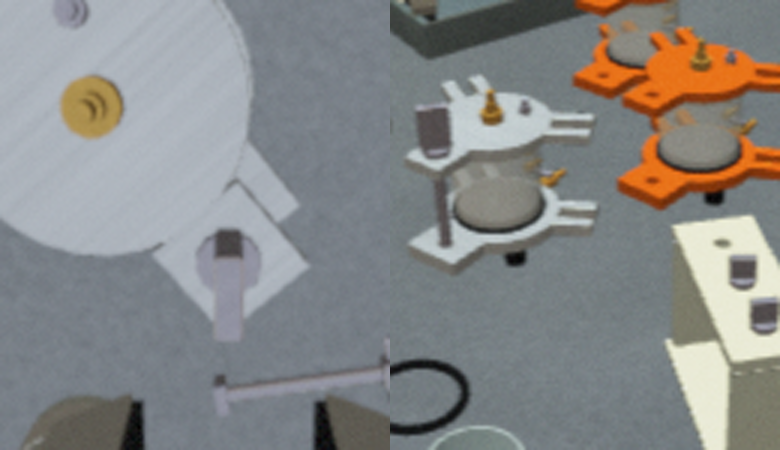

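The collar sits flush on the lug (left crop, 228,262), and the shaft passes through into the base hole (right crop, 445,240). Both short rods are still in the stand.

```bash
python3 -c "
from plant import bot
print(bot.close_job())"
```

```text
the job is handed in; nothing more can be done
None
```

The long rod is through the silver cell's top-plate lug and into the base hole, collar flush on the plate and released; the job was handed in after about 20 s of robot time, and the pressing force stayed near 8 N in the end-of-move readings.

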